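Refit the roller of a pull-out runner with a cap push nut

TASK

Put the new white roller from the baking tray onto the bare pin of the runner, down on the felt washer. Then set the domed push nut on the pin and press it slowly straight down until it sits on the roller and the felt underneath is squeezed flat: you will feel it go solid. Press it firm there without leaning on it, let go, and leave everything else where it is.

Things in the scene. Friction and masses are not known exactly. Their poses are not given: they have to be found in the camera images.
- panel: Fixed plywood side board, 130 x 370 x 18 mm, flat on the counter. Origin on its underside below the bare pin, z up. It spans 65 mm either way in x, and 60 mm to +y and 310 mm to -y of the pin. A steel runner 66 mm wide, 2 mm thick, is screwed on it along y; its folded lip, 8 mm high, stands 33 mm from the pin on the +x side. At y = -240 mm a second roller is already fitted: leave it.
- pin_foot (a point): Foot of the bare pin on its axis, at the runner's upper face, 20 mm above the counter; z up. Round the pin lie steel packing washers, 1 to 5 mm high in all, and on them a used felt washer 23 mm across, now 2 to 5 mm thick, 1 mm when flat; neither is known beforehand. The felt gives at 3 to 5 N and keeps its set. A roller resting on it has its underside 3 to 10 mm above this point.
- pin_tip (a point): Top end of the bare pin, 43 mm above pin_foot. The pin is plain steel, 12 mm in diameter; its last 3 mm taper to 7 mm. The push nut set loosely on it rests, perhaps leaning, with its mouth about 38 mm above pin_foot; it grips from 36 mm down. Its mouth meets the resting roller at 25 to 32 mm; with the felt flat it stands at 24 to 28 mm.
- tray: Dark steel baking tray 290 x 270 mm, immovable, with the loose small parts on it. Origin under its centre; floor 2 mm thick, rim 11 mm high.
- roller: The new roller: white nylon wheel 50 mm in diameter, 22 mm high, about 50 g, with a bore of 14 mm; both faces alike. It lies flat on the tray. Origin at the centre of its underside, z along its axis.
- cap_nut: Domed steel push nut 28 mm across, 22 mm high, 50 g, crown up on the tray. Origin at the centre of its mouth, z up. Eight spring prongs 3 mm above the mouth grip the pin; hollow to 19.5 mm. It slides down at about 3 to 8 N, plus the felt's 3 to 5 N once on the roller; then the push rises steeply: about 16 N in all is firm, over 24 N cracks the roller; go at 5 mm/s or slower. Let go, it stays.
- old_roller: Bystander: worn grey roller, 38 mm in diameter, 16 mm high, on the tray. Origin at the centre of its underside.
- flat_nut: Bystander: flat open steel ring 25 mm in diameter and 4 mm high, without a crown, on the tray. Origin at the centre of its underside.
- screwdriver: Bystander: black-handled screwdriver 210 mm long lying on the counter beyond the panel. Origin at its middle.
Things that resemble listed ones, but are neither listed nor needed, are in the scene too. What is shaped like the cap_nut but purple is not meant. Of the things shaped like the roller, the white one is meant.

How it is judged:
On the way, in this order (a step that is already met when the one before it is completed fails the run):
1. the new roller is on the bare pin, down on its felt washer (horizontal distance between roller and pin_foot below 0.003 m and z of roller in the frame of pin_foot below 0.0115 m and angle between roller's own z axis and vertical below 0.12 rad and not (horizontal distance between cap_nut and pin_foot below 0.006 m and z of cap_nut in the frame of pin_foot below 0.05 m)), for 0.2 s.
2. the push nut grips the straight part of the pin above the roller (horizontal distance between cap_nut and pin_foot below 0.002 m and z of cap_nut in the frame of pin_foot below 0.0355 m and angle between cap_nut's own z axis and vertical below 0.12 rad), for 0.1 s.
3. the push nut bears firmly on the roller, felt flat: more than 7.5 N between them (the felt alone takes 3 to 5 N) (contact force between cap_nut and roller above 7.5 N and horizontal distance between cap_nut and pin_foot below 0.002 m and horizontal distance between roller and pin_foot below 0.003 m), for 0.03 s.
At the end, for the whole second after the job is handed in: Roller on the bare pin (axes within 3 mm, tilt under 0.08 rad), its underside below 7.5 mm over pin_foot; push nut on the pin above it (axes within 2 mm, tilt under 0.1 rad), its mouth less than 23.5 mm above the roller's underside; both at rest and let go (horizontal distance between cap_nut and pin_foot below 0.002 m and angle between cap_nut's own z axis and vertical below 0.1 rad and z of cap_nut in the frame of roller below 0.0235 m and horizontal distance between roller and pin_foot below 0.003 m and angle between roller's own z axis and vertical below 0.08 rad and z of roller in the frame of pin_foot below 0.0075 m and linear speed of each of cap_nut, roller below 0.02 m/s); the robot touches nothing.
It fails at once if the roller is cracked: the push nut bears on it with more than 24 N (contact force between cap_nut and roller above 24 N).
It fails at once if a bystander is disturbed by more than 25 mm (distance of any of old_roller, flat_nut, screwdriver from where it was at the start of the episode above 0.025 m).
It also fails if it takes over 61 s, if anything falls off the work surface, if the arm or the gripper's body presses on something with over 40 N, if the wrist force passes 120 N, or if a joint passes its speed limit or range.

ROBOT

A 6-joint arm with a two-finger parallel gripper is mounted at the origin on the work surface. World frame = base frame: x ahead of the robot, y to its left, z up, the work surface at z = 0. Lengths are in m, angles in rad, forces in N, time in s.
With the tool pointing down it reaches from about 0.3 to 0.775 m from the base axis. Payload 14.6 kg.
Tool frame: the origin (TCP) lies on the centre line of the jaws, within the pads' length; the fingertips stand ctrl.tcp_to_tips ahead of it and the grasp point (between the pads) lies 2 mm behind it (ctrl.tcp_to_tips is the distance from the TCP to the fingertips, in m); z points along the fingers, y is the line along which they close (so a half turn about z gives the same grasp; the last joint's range is limited). The gripper opens to 94 mm and grips with 3 to 60 N. Pads are 16 mm wide; open, the fingers measure 119 mm over their backs; the gripper's body (75 mm by 177 mm) begins 78 mm behind the grasp point.
Start: joints at [-1.219, 0.3, 1.521, -0, 1.321, -0.067], TCP at [0.224, -0.502, 0.222] pointing down, gripper open.
Joint ranges: [-3.03, 3.03], [-0.79, 2.21], [0.23, 2.52], [-1.04, 4.18], [0, 3.07], [-2.55, 2.55]. Speed limits (rad/s): [2.22, 2.22, 2.57, 3.14, 3.14, 3.14].

INTERFACE

Orientations are given as [roll, pitch, yaw] about the fixed x, y, z axes, in that order (R = Rz(yaw) Ry(pitch) Rx(roll)).
In Python, from station import telemetry, viewer, hand_in, ctrl gives the robot as it stands.
- The arm moves only by the tool step_arm, never from a script. Its argument "plan" is a list of rows, each an object of numbers: "dx", "dy", "dz": the shift along the tool's x, y, z scaled (see below); "rx", "ry", "rz": the turn, a rotation vector about the tool's x, y, z scaled (see below); "claw": the closure, from 0 (fully open) to 1 (shut). In form: [{"dx": .., "dy": .., "dz": .., "rx": .., "ry": .., "rz": .., "claw": ..}, ...]. A call has 1 to 10 rows; each row shifts and turns the commanded pose from where the row before left it, along the tool's axes as they then stand; what a row does not reach is not made up. The controller multiplies each number of a shift by 0.1 m and each number of a turn by 90 degrees. A row lasts 1/10 s, in which the tool goes at most 50 mm and 8.59 degrees, less where a joint would pass 70% of its speed; a pose out of reach is approached as far as the arm can. A call with a number of a shift or a turn outside -1 to 1 is refused whole. A call with a gripper value outside its range is refused whole. The fingers move at their own pace and stop on an object; "grip_force" is the grip in N (left out, the last holds). Time passes only in rows, so rows that do not move let the fingers close. It gives the time, the measured TCP pose, the force, the opening and the grip force at its end, in the units of the state.
- telemetry.get_obs(): the state, without advancing time (a new reading comes with each control period).
- viewer.camera(name): name is "scene" or "top" or "wrist"; returns a dict with "img" (480x640x3 uint8, red, green, blue), "z_map" (480x640 float32, m along the optical axis (not along the pixel's ray), 0 where there is no reading), "fx", "fy", "cx", "cy" (pixels), "R" (3x3) and "t" (3): a world point X has camera coordinates R X + t; the wrist camera has in their place "tool_from_camera" (4x4, takes a point from camera to tool coordinates, whose origin is the TCP and whose axes are the flange's). Camera axes: x right, y down, z forward; pixel columns grow to the right and rows downward; lengths in m; the calibration is good to about 2 mm. A picture is of the moment at which its call begins: read the wrist's pose just before it.
- hand_in(): hands the job in; it is judged then, once.
Trained networks look in a picture, given as the dict that the camera call returned (one of the last four; its "shot" number tells which), for a name from the list of things; names that differ only in an ending like _2 or _b are one class to them, and where a whole thing is asked for, a point or a joint stands for the part that bears it (a point fixed in the world has none). Each returns a list of dicts, best first, with "score" (0 to 1); they miss things now and then, are a little off and sometimes report something else, mostly with a low value. They report only what shows in the picture. A call takes as long as a camera call. They do not tell look-alikes from the thing itself.
- viewer.recognise(target, picture): "rect" ([left, top, right, bottom] in pixels, round what is visible of it).
The state is a dict: "time_s": time; "qpos": joint angles; "joint_vel": joint speeds; "tau": joint torques, N m; "ee_pos": TCP position; "eef_rot": TCP orientation; "force": force on the tool from outside, world axes, zero at the start; "moment": the same for the moment, N m; "grip_width": finger opening in m; "grip_force": force on a finger pad.
Only numpy, scipy, OpenCV 4.12 (cv2) and the standard library are available. Lean on these libraries where they do the work, as an engineer would, in place of code of your own. Each camera call takes 0.05 s, during which the arm holds its last target. There are 200 camera calls.

## Working session

There is one attempt and no reset: what is moved stays moved. The work goes in short steps, Python scripts to look and compute and a tool call to move; the robot and the scene stay as the last step left them, time stands still between calls to the robot, and variables do not carry over. Pictures are saved under pics/ and viewed, at most 10 in all, crops included, and the job is handed in when it is done.

Besides the shell and the picture viewer there is one more tool, called in YAML: its name, and indented under it one key for each argument. step_arm: Moves the arm, as the interface text tells. Shifts and turns lie within -1 to 1; 1 stands for 0.1 m of shift or 90 degrees of turn. Its arguments: {"type":"object","properties":{"plan":{"type":"array"},"grip_force":{"type":"number"}},"required":["plan"]}

```bash
mkdir -p pics; ls
cat > h.py <<'E'
import numpy as np, cv2
from scipy.spatial.transform import Rotation as Ro
from station import telemetry, viewer, ctrl
def world(p,u,v,z=None,obs=None):
    """pixel(s)->world; depth map used"""
    u=np.asarray(u);v=np.asarray(v)
    d=p["z_map"][v,u] if z is None else z
    c=np.stack([(u-p["cx"])/p["fx"]*d,(v-p["cy"])/p["fy"]*d,d],-1)
    if "R" in p: return (c-p["t"])@p["R"]
    T=p["tool_from_camera"]; c=c@T[:3,:3].T+T[:3,3]
    return c@Ro.from_euler('xyz',obs["eef_rot"]).as_matrix().T+obs["ee_pos"]
def save(n,img): cv2.imwrite("pics/"+n+".png",cv2.cvtColor(img,cv2.COLOR_RGB2BGR))
E
python3 - <<'E'
from h import *
o=telemetry.get_obs();print(o,ctrl.tcp_to_tips)
for n in("top","scene"):
    p=viewer.camera(n);save(n,p["img"])
    for t in("panel","tray","roller","cap_nut","pin_tip","old_roller","flat_nut","screwdriver"):
        for r in viewer.recognise(t,p)[:4]:
            b=np.array(r["rect"]);u,v=int((b[0]+b[2])/2),int((b[1]+b[3])/2)
            u=min(max(u,0),639);v=min(max(v,0),479)
            print(n,t,round(r["score"],2),b.round(),world(p,u,v).round(3))
E
```

```text
pics
{'time_s': 0.0, 'qpos': array([-1.21860044e+00,  3.00498410e-01,  1.52156871e+00, -1.71341872e-05,
        1.32069050e+00, -6.65573125e-02]), 'joint_vel': array([ 0.00048831, -0.00145654, -0.00024297,  0.00026693, -0.00086736,
        0.00051883]), 'tau': array([-1.19577420e-03, -5.31810594e+01, -3.52735627e+01,  7.07741152e-02,
        2.43823574e-02, -9.77616469e-05]), 'ee_pos': array([ 0.22357513, -0.50224915,  0.22187657]), 'eef_rot': array([-3.14042916e+00, -6.09205952e-05,  4.18757417e-01]), 'force': array([ 0.69625511,  0.00248079, -0.36070994]), 'moment': array([ 0.00552309,  0.00361488, -0.01597085]), 'grip_force': 0.0, 'grip_width': 0.09424021981344488} 0.017
top panel 0.56 [384. 185. 586. 295.] [ 0.561 -0.232  0.018]
top tray 0.75 [157. 184. 315. 349.] [0.516 0.235 0.   ]
top tray 0.33 [291. 115. 397. 124.] [0.795 0.03  0.021]
top roller 0.94 [160. 373. 189. 406.] [0.292 0.345 0.001]
top roller 0.56 [186. 283. 213. 310.] [0.46  0.303 0.002]
top cap_nut 0.76 [332. 178. 348. 194.] [0.667 0.039 0.018]
top cap_nut 0.58 [264. 226. 282. 240.] [0.576 0.165 0.022]
top pin_tip
[... 283 characters left out ...]
.258  0.025]
scene tray 0.61 [262. 175. 461. 287.] [0.534 0.222 0.002]
scene roller 0.63 [346. 189. 373. 210.] [0.469 0.285 0.023]
scene roller 0.62 [309. 163. 332. 179.] [0.308 0.328 0.016]
scene cap_nut 0.58 [334. 293. 353. 312.] [0.676 0.026 0.019]
scene cap_nut 0.56 [350. 235. 365. 254.] [0.58  0.161 0.022]
scene pin_tip 0.61 [ 27. 286. 301. 441.] [ 0.598 -0.255  0.024]
scene old_roller 0.8 [392. 215. 412. 231.] [0.588 0.278 0.02 ]
scene old_roller 0.68 [ 25. 285. 301. 440.] [ 0.598 -0.256  0.027]
scene old_roller 0.21 [259. 175. 460. 286.] [0.528 0.223 0.001]
scene screwdriver 0.59 [351. 315. 441. 384.] [0.806 0.003 0.02 ]
scene screwdriver 0.52 [350. 240. 363. 256.] [0.584 0.154 0.018]
```

View pics/top.png

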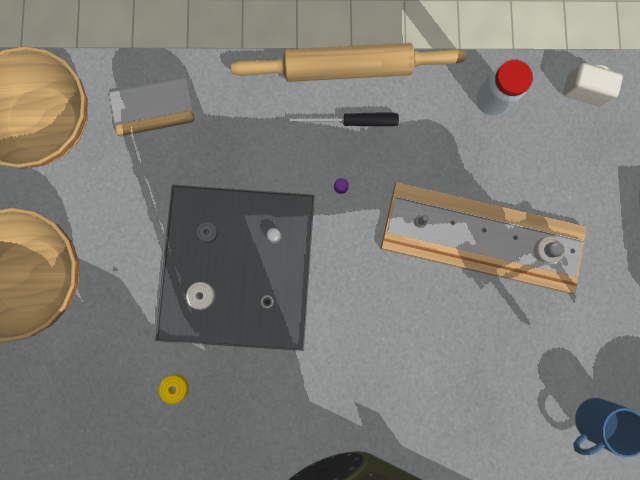

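View pics/scene.png

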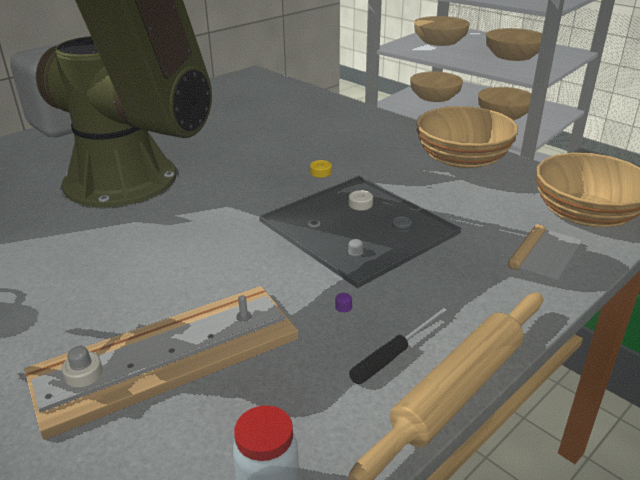

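The white roller is in the tray at top (200,296), with the yellow look-alike at (173,389). The steel domed nut is in the tray at (274,236), with the purple one at (341,186) and the open flat ring at (267,301). The bare pin is at (421,220), and the fitted roller at (552,249). By colour, being in the tray and the crown, the ones meant are (200,296) and (274,236). I'll confirm in a crop and measure.

```bash
cat > m.py <<'E'
from h import *
p=viewer.camera("top")
save("crop",cv2.resize(p["img"][180:410,150:450],None,fx=2.6,fy=2.6,interpolation=cv2.INTER_CUBIC))
V,U=np.mgrid[0:480,0:640]; W=world(p,U,V)
def cl(n,u,v,r,lo,hi):
    w=W[v-r:v+r,u-r:u+r].reshape(-1,3);m=(w[:,2]>lo)&(w[:,2]<hi);w=w[m]
    print(n,len(w),w.mean(0).round(4),((w.min(0)+w.max(0))/2).round(4),(w.max(0)-w.min(0)).round(4))
cl("roller",200,296,20,.017,.035);cl("nut",274,236,14,.012,.04);cl("pin",421,220,12,.035,.08)
cl("oldr",206,232,15,.010,.03);cl("flat",267,301,10,.0045,.02);cl("fitted",552,249,22,.03,.09)
print("floor",W[270,230],W[330,280])
q=W[180:300,380:590].reshape(-1,3).astype(np.float32);q=q[(q[:,2]>.012)&(q[:,2]<.035)]
r=cv2.minAreaRect(q[:,:2]);print("panel",r,cv2.boxPoints(r))
E
python3 m.py
```

```text
roller 566 [0.4616 0.2976 0.0233] [0.4613 0.2978 0.0227] [0.049  0.0494 0.0112]
nut 166 [0.5731 0.1647 0.0226] [0.5738 0.1646 0.0222] [0.0264 0.0262 0.0151]
pin 55 [ 0.596  -0.1082  0.0566] [ 0.5968 -0.1089  0.0513] [0.0117 0.0106 0.0281]
oldr 313 [0.5792 0.2887 0.0173] [0.5795 0.2895 0.0158] [0.0361 0.038  0.0116]
flat 135 [0.4517 0.1771 0.0064] [0.4532 0.1781 0.0078] [0.0315 0.0334 0.0065]
fitted 667 [ 0.5399 -0.3371  0.0504] [ 0.5483 -0.3427  0.0503] [0.064  0.0508 0.0403]
floor [0.50829377 0.24577886 0.00353895] [0.3969562  0.15208983 0.00207371]Traceback (most recent call last):
  File "m.py", line 12, in <module>
    r=cv2.minAreaRect(q[:,:2]);print("panel",r,cv2.boxPoints(r))
cv2.error: OpenCV(4.12.0) /io/opencv/modules/imgproc/src/convhull.cpp:143: error: (-215:Assertion failed) total >= 0 && (depth == CV_32F || depth == CV_32S) in function 'convexHull'
```

View pics/crop.png

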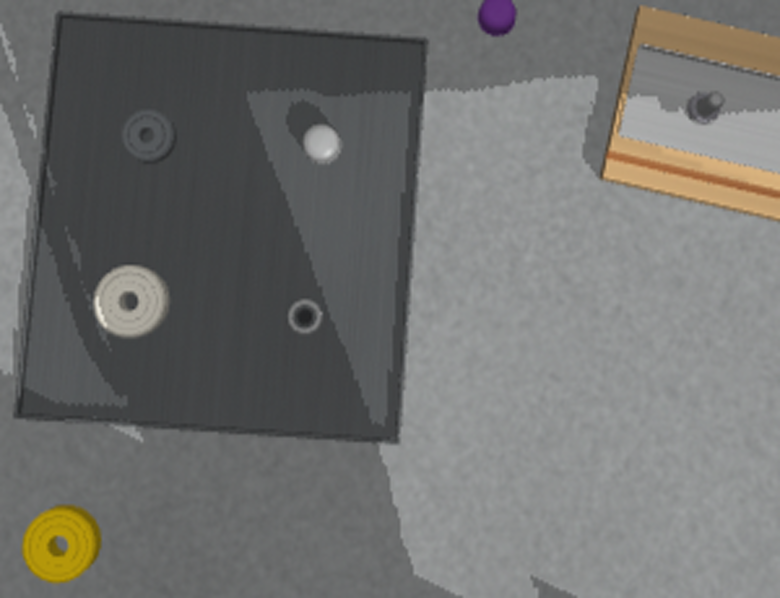

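The crop confirms it: white roller at crop (130,301), steel domed nut (322,144), bare pin with felt (705,105). I'll turn the jaws along the panel and go over the pin for a close look.

step_arm:
  plan:
    - {"rz":0.08}
    - {"rz":0.08}
    - {"rz":0.08}
    - {"rz":0.08}
    - {"rz":0.08}

```text
$.plan[0]: bad value
```

step_arm:
  plan:
    - {"dx":0.236,"dy":-0.386}
    - {"dx":0.236,"dy":-0.386}
    - {"dx":0.236,"dy":-0.386}
    - {"dx":0.236,"dy":-0.386}
    - {"dx":0.236,"dy":-0.386}
    - {"dx":0.236,"dy":-0.386}
    - {"dx":0.236,"dy":-0.386}
    - {"dx":0.236,"dy":-0.386}

```text
$.plan[0]: bad value
```

step_arm:
  plan:
    - {"dx":0.236,"dy":-0.386}
    - {"dx":0.236,"dy":-0.386}
    - {"dx":0.236,"dy":-0.386}
    - {"dx":0.236,"dy":-0.386}
    - {}
    - {}

```text
$.plan[0]: bad value
```

```bash
cat > w.py <<'E'
from h import *
import sys
o=telemetry.get_obs();p=viewer.camera("wrist");save(sys.argv[1],p["img"])
print(o["time_s"],o["ee_pos"].round(4),o["eef_rot"].round(4),o["grip_width"]);print(p["tool_from_camera"].round(3))
np.savez("w.npz",**{k:v for k,v in p.items() if k not in("shot",)})
V,U=np.mgrid[0:480,0:640];W=world(p,U,V,obs=o);ok=p["z_map"]>0
lo,hi=float(sys.argv[2]),float(sys.argv[3]);c=np.array([float(sys.argv[4]),float(sys.argv[5])]);R=float(sys.argv[6])
m=ok&(W[...,2]>lo)&(W[...,2]<hi)&(np.linalg.norm(W[...,:2]-c,axis=-1)<R)
q=W[m];print(len(q),"mean",q.mean(0).round(4),"mid",((q.min(0)+q.max(0))/2).round(4),"size",np.ptp(q,axis=0).round(4),"px",U[m].mean().round(),V[m].mean().round())
(a,b),r=cv2.minEnclosingCircle(q[:,:2].astype(np.float32));print("circ",a,b,r, "zmed",np.median(q[:,2]))
d=np.array([a,b])-o["ee_pos"][:2];y=o["eef_rot"][2];print("tool dx,dy",d@[np.cos(y),np.sin(y)],d@[np.sin(y),-np.cos(y)])
E
python3 w.py w1 0.055 0.07 0.596 -0.109 0.02
```

```text
0.95 [ 0.2237 -0.5024  0.2224] [-3.1415 -0.      0.4188] 0.09389757829713472
[[ 0.001 -0.973 -0.232  0.067]
 [ 1.     0.001  0.001  0.001]
 [-0.001 -0.232  0.973 -0.163]
 [ 0.     0.     0.     1.   ]]w.py:9: RuntimeWarning: Mean of empty slice.
  q=W[m];print(len(q),"mean",q.mean(0).round(4),"mid",((q.min(0)+q.max(0))/2).round(4),"size",np.ptp(q,axis=0).round(4),"px",U[m].mean().round(),V[m].mean().round())
  ret = um.true_divide(
Traceback (most recent call last):
  File "w.py", line 9, in <module>
    q=W[m];print(len(q),"mean",q.mean(0).round(4),"mid",((q.min(0)+q.max(0))/2).round(4),"size",np.ptp(q,axis=0).round(4),"px",U[m].mean().round(),V[m].mean().round())
                                                          ~~~~~^^^
ValueError: zero-size array to reduction operation minimum which has no identity
```

Every row needs all seven keys.

step_arm:
  plan:
    - {"dx":0,"dy":0,"dz":0,"rx":0,"ry":0,"rz":0.08,"claw":0}
    - {"dx":0,"dy":0,"dz":0,"rx":0,"ry":0,"rz":0.08,"claw":0}
    - {"dx":0,"dy":0,"dz":0,"rx":0,"ry":0,"rz":0.08,"claw":0}
    - {"dx":0,"dy":0,"dz":0,"rx":0,"ry":0,"rz":0.08,"claw":0}
    - {"dx":0,"dy":0,"dz":0,"rx":0,"ry":0,"rz":0.08,"claw":0}

```text
time_s: 1.5
ee_pos: [0.2237, -0.5025, 0.2224]
eef_rot: [3.142, -0.0, -0.215]
force: [0.2, -0.2, 0.4]
grip_width: 0.0941
grip_force: 0.0
```

step_arm:
  plan:
    - {"dx":0.236,"dy":-0.386,"dz":0,"rx":0,"ry":0,"rz":0,"claw":0}
    - {"dx":0.236,"dy":-0.386,"dz":0,"rx":0,"ry":0,"rz":0,"claw":0}
    - {"dx":0.236,"dy":-0.386,"dz":0,"rx":0,"ry":0,"rz":0,"claw":0}
    - {"dx":0.236,"dy":-0.386,"dz":0,"rx":0,"ry":0,"rz":0,"claw":0}
    - {"dx":0.236,"dy":-0.386,"dz":0,"rx":0,"ry":0,"rz":0,"claw":0}
    - {"dx":0.236,"dy":-0.386,"dz":0,"rx":0,"ry":0,"rz":0,"claw":0}
    - {"dx":0.236,"dy":-0.386,"dz":0,"rx":0,"ry":0,"rz":0,"claw":0}
    - {"dx":0.236,"dy":-0.386,"dz":0,"rx":0,"ry":0,"rz":0,"claw":0}
    - {"dx":0.236,"dy":-0.386,"dz":0,"rx":0,"ry":0,"rz":0,"claw":0}
    - {"dx":0.236,"dy":-0.386,"dz":0,"rx":0,"ry":0,"rz":0,"claw":0}

```text
time_s: 2.5
ee_pos: [0.5359, -0.1724, 0.2226]
eef_rot: [3.142, -0.0, -0.209]
force: [0.7, -0.0, -0.5]
grip_width: 0.0938
grip_force: 0.0
```

step_arm:
  plan:
    - {"dx":0.236,"dy":-0.386,"dz":0,"rx":0,"ry":0,"rz":0,"claw":0}
    - {"dx":0.236,"dy":-0.386,"dz":0,"rx":0,"ry":0,"rz":0,"claw":0}
    - {"dx":0,"dy":0,"dz":0,"rx":0,"ry":0,"rz":0,"claw":0}
    - {"dx":0,"dy":0,"dz":0,"rx":0,"ry":0,"rz":0,"claw":0}
    - {"dx":0,"dy":0,"dz":0,"rx":0,"ry":0,"rz":0,"claw":0}

```text
time_s: 3.0
ee_pos: [0.5965, -0.109, 0.2224]
eef_rot: [3.141, 0.0, -0.21]
force: [-0.1, -0.1, -0.5]
grip_width: 0.0941
grip_force: 0.0
```

```bash
python3 w.py w1 0.055 0.07 0.596 -0.109 0.02
```

```text
3.0 [ 0.5965 -0.109   0.2224] [ 3.1414e+00  2.0000e-04 -2.1020e-01] 0.09413895846799576
[[ 0.001 -0.973 -0.231  0.067]
 [ 1.     0.001  0.001  0.   ]
 [-0.001 -0.231  0.973 -0.163]
 [ 0.     0.     0.     1.   ]]
142 mean [ 0.5981 -0.1121  0.062 ] mid [ 0.5975 -0.1121  0.0604] size [0.0116 0.0116 0.0093] px 323.0 226.0
circ 0.5972803831100464 -0.11210561543703079 0.006211542524397373 zmed 0.06220856419176232
tool dx,dy 0.0013971444173434332 0.002859245176575637
```

View pics/w1.png

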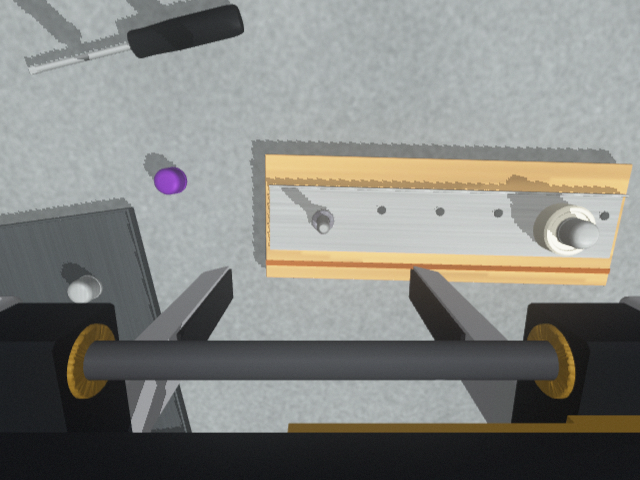

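Wrist view: the pin is at (323,226), about (0.5975,-0.112), height 0.062 as expected. On to the roller.

step_arm:
  plan:
    - {"dx":-0.217,"dy":-0.37,"dz":0,"rx":0,"ry":0,"rz":0,"claw":0}
    - {"dx":-0.217,"dy":-0.37,"dz":0,"rx":0,"ry":0,"rz":0,"claw":0}
    - {"dx":-0.217,"dy":-0.37,"dz":0,"rx":0,"ry":0,"rz":0,"claw":0}
    - {"dx":-0.217,"dy":-0.37,"dz":0,"rx":0,"ry":0,"rz":0,"claw":0}
    - {"dx":-0.217,"dy":-0.37,"dz":0,"rx":0,"ry":0,"rz":0,"claw":0}
    - {"dx":-0.217,"dy":-0.37,"dz":0,"rx":0,"ry":0,"rz":0,"claw":0}
    - {"dx":-0.217,"dy":-0.37,"dz":0,"rx":0,"ry":0,"rz":0,"claw":0}
    - {"dx":-0.217,"dy":-0.37,"dz":0,"rx":0,"ry":0,"rz":0,"claw":0}
    - {"dx":-0.217,"dy":-0.37,"dz":0,"rx":0,"ry":0,"rz":0,"claw":0}
    - {"dx":-0.217,"dy":-0.37,"dz":0,"rx":0,"ry":0,"rz":0,"claw":0}

```text
time_s: 4.05
ee_pos: [0.4612, 0.2992, 0.223]
eef_rot: [-3.141, -0.001, -0.211]
force: [0.4, -1.0, 0.2]
grip_width: 0.094
grip_force: 0.0
```

step_arm:
  plan:
    - {"dx":0,"dy":0,"dz":0.35,"rx":0,"ry":0,"rz":0,"claw":0.15}
    - {"dx":0,"dy":0,"dz":0.25,"rx":0,"ry":0,"rz":0,"claw":0.15}
    - {"dx":0,"dy":0,"dz":0,"rx":0,"ry":0,"rz":0,"claw":0.15}
    - {"dx":0,"dy":0,"dz":0,"rx":0,"ry":0,"rz":0,"claw":0.15}

```text
time_s: 4.45
ee_pos: [0.4622, 0.2981, 0.1635]
eef_rot: [-3.141, -0.0, -0.211]
force: [0.6, -0.2, -0.8]
grip_width: 0.0798
grip_force: 0.0
```

```bash
python3 w.py w2 0.019 0.03 0.461 0.298 0.035
```

```text
4.45 [0.4622 0.2981 0.1635] [-3.1412e+00 -4.0000e-04 -2.1070e-01] 0.07979511975514593
[[ 0.001 -0.973 -0.231  0.067]
 [ 1.     0.001  0.001  0.   ]
 [-0.001 -0.231  0.973 -0.163]
 [ 0.     0.     0.     1.   ]]
2377 mean [0.4631 0.2964 0.0239] mid [0.4624 0.2966 0.023 ] size [0.0497 0.0497 0.0079] px 322.0 232.0
circ 0.4622792601585388 0.2965264320373535 0.02519475482404232 zmed 0.02400573114608534
tool dx,dy 0.0004096701906573232 0.0015412304544170242
```

step_arm:
  plan:
    - {"dx":0.004,"dy":0.015,"dz":0.4,"rx":0,"ry":0,"rz":0,"claw":0.15}
    - {"dx":0,"dy":0,"dz":0.4,"rx":0,"ry":0,"rz":0,"claw":0.15}
    - {"dx":0,"dy":0,"dz":0.3,"rx":0,"ry":0,"rz":0,"claw":0.15}
    - {"dx":0,"dy":0,"dz":0.2,"rx":0,"ry":0,"rz":0,"claw":0.15}
    - {"dx":0,"dy":0,"dz":0.09,"rx":0,"ry":0,"rz":0,"claw":0.15}
    - {"dx":0,"dy":0,"dz":0,"rx":0,"ry":0,"rz":0,"claw":0.15}
    - {"dx":0,"dy":0,"dz":0,"rx":0,"ry":0,"rz":0,"claw":1}
    - {"dx":0,"dy":0,"dz":0,"rx":0,"ry":0,"rz":0,"claw":1}
    - {"dx":0,"dy":0,"dz":0,"rx":0,"ry":0,"rz":0,"claw":1}
    - {"dx":0,"dy":0,"dz":0,"rx":0,"ry":0,"rz":0,"claw":1}
  grip_force: 15

```text
time_s: 5.5
ee_pos: [0.462, 0.2973, 0.024]
eef_rot: [-3.141, -0.001, -0.21]
force: [0.2, 0.7, 0.3]
grip_width: 0.0516
grip_force: 0.0
```

step_arm:
  plan:
    - {"dx":0,"dy":0,"dz":0,"rx":0,"ry":0,"rz":0,"claw":1}
    - {"dx":0,"dy":0,"dz":0,"rx":0,"ry":0,"rz":0,"claw":1}
    - {"dx":0,"dy":0,"dz":0,"rx":0,"ry":0,"rz":0,"claw":1}

```text
time_s: 5.8
ee_pos: [0.462, 0.2973, 0.024]
eef_rot: [-3.141, -0.001, -0.21]
force: [-0.6, -0.5, 6.5]
grip_width: 0.0496
grip_force: 15.0
```

step_arm:
  plan:
    - {"dx":0,"dy":0,"dz":-0.2,"rx":0,"ry":0,"rz":0,"claw":1}
    - {"dx":0,"dy":0,"dz":-0.4,"rx":0,"ry":0,"rz":0,"claw":1}
    - {"dx":0,"dy":0,"dz":-0.4,"rx":0,"ry":0,"rz":0,"claw":1}
    - {"dx":0,"dy":0,"dz":-0.2,"rx":0,"ry":0,"rz":0,"claw":1}
    - {"dx":0,"dy":0,"dz":0,"rx":0,"ry":0,"rz":0,"claw":1}
    - {"dx":0,"dy":0,"dz":0,"rx":0,"ry":0,"rz":0,"claw":1}

```text
time_s: 6.4
ee_pos: [0.4615, 0.297, 0.1426]
eef_rot: [3.141, 0.001, -0.21]
force: [-0.9, -0.6, -1.4]
grip_width: 0.0502
grip_force: 15.0
```

```bash
python3 w.py w3 0.135 0.150 0.462 0.297 0.028
```

```text
6.4 [0.4615 0.297  0.1426] [ 3.1411e+00  6.0000e-04 -2.0950e-01] 0.050172919832916066
[[ 0.001 -0.973 -0.231  0.067]
 [ 1.     0.001  0.001  0.   ]
 [-0.001 -0.231  0.973 -0.163]
 [ 0.     0.     0.     1.   ]]
7727 mean [0.4635 0.2962 0.1424] mid [0.4617 0.2958 0.1425] size [0.0502 0.0532 0.015 ] px 320.0 291.0
circ 0.46369484066963196 0.2966066300868988 0.027499033138155937 zmed 0.14255179161563167
tool dx,dy 0.002263859016517065 -5.3002951841416536e-05
```

View pics/w3.png

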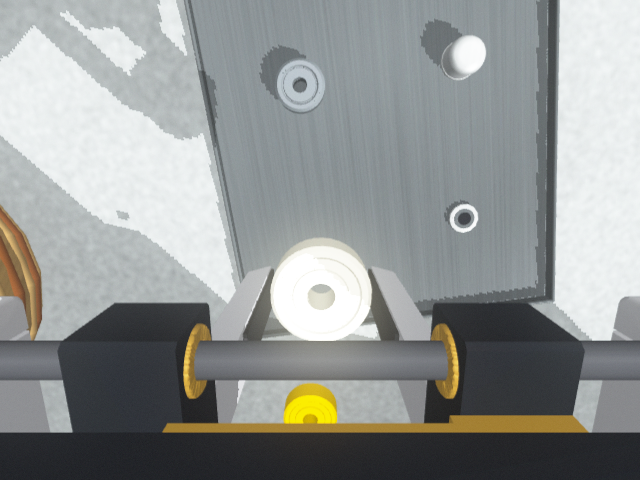

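Held level: the roller's bore is at (321,294), between the pads. I'll work out the held centre in tool axes and the move to the pin.

Run:
```python
from h import *
p=dict(np.load("w.npz"));o=dict(ee_pos=np.zeros(3),eef_rot=[0,0,0])
V,U=np.mgrid[0:480,0:640];T=world(p,U,V,obs=o)
m=(p["z_map"]>0)&(abs(T[...,2])<.0012)&(np.hypot(T[...,0],T[...,1])<.028)
q=T[m];(a,b),r=cv2.minEnclosingCircle(q[:,:2].astype(np.float32));print("face",a,b,r)
# bore: hole in face mask
mm=cv2.morphologyEx(m.astype(np.uint8),cv2.MORPH_OPEN,np.ones((3,3)));c,h=cv2.findContours(mm,cv2.RETR_CCOMP,cv2.CHAIN_APPROX_NONE)
for i,k in enumerate(c):
    if h[0][i][3]>=0 and len(k)>20:
        (u,v),ax,_=cv2.fitEllipse(k); z=np.median(p["z_map"][m])
        k=k[:,0];t=T[k[:,1],k[:,0]];t=t[abs(t[:,2])<.002]
        print("bore px",u,v,ax,t[:,:2].mean(0),np.ptp(t[:,:2],axis=0))
y=-.2102;d=np.array([.59728,-.1121])-[.5965,-.109]
```

```text
face 0.0025966253597289324 0.00017272427794523537 0.027203697711229324
bore px 335.8365478515625 325.0457763671875 (4.553955554962158, 11.560129165649414) [-0.01566293  0.00809888] [0.0046278  0.00453879]
bore px 315.5643615722656 324.2221374511719 (8.774577140808105, 15.020454406738281) [-0.01495642 -0.00180289] [0.00864962 0.00400291]
bore px 363.13336181640625 303.7585754394531 (5.660179615020752, 7.664669036865234) [-0.00382952  0.02129427] [0.00373691 0.00325748]
bore px 291.7849426269531 301.86767578125 (4.30119514465332, 11.541996955871582) [-0.00298807 -0.01348091] [0.00632557 0.00363865]
bore px 288.7719421386719 290.5794677734375 (12.698261260986328, 18.854110717773438) [ 0.00272027 -0.01470492] [0.00826145 0.01112639]
bore px 284.87646484375 269.2375183105469 (5.593555927276611, 8.790396690368652) [ 0.01375378 -0.01655832] [0.00491781 0.00341843]
bore px 296.28314208984375 258.6361999511719 (5.390775203704834, 8.589583396911621) [ 0.01910565 -0.01088299] [0.00350827 0.00429704]
bore px 313.5406799316406 256.8785400390625 (6.579097747802734, 17.191591262817383) [ 0.0197763  -0.00272646] [0.0066958  0.00664492]
```

Run:
```python
from h import *
p=dict(np.load("w.npz"));T=p["tool_from_camera"];print(p["fx"],p["cx"],p["cy"])
def ray(u,v,z=0.):
    d=T[:3,:3]@[(u-p["cx"])/p["fx"],(v-p["cy"])/p["fy"],1];return (T[:3,3]+d*(z-T[2,3])/d[2])[:2].round(4)
g=cv2.cvtColor(p["img"],cv2.COLOR_RGB2GRAY)
print(g[294,262:380:1].tolist()); print(g[240:345,321].tolist())
for q in [(321,294),(271,290),(371,290),(321,341),(307,296),(335,296),(321,283),(321,308)]:print(q,ray(*q))
save("w3c",cv2.resize(p["img"][230:350,260:385],None,fx=4.5,fy=4.5,interpolation=cv2.INTER_CUBIC))
```

```text
357.7351220938358 320.64445525788494 238.96868638084447
[101, 104, 112, 110, 110, 112, 111, 114, 159, 232, 236, 251, 255, 255, 255, 255, 255, 255, 255, 255, 255, 255, 255, 255, 255, 255, 255, 255, 255, 255, 250, 254, 255, 255, 255, 255, 255, 255, 255, 255, 255, 255, 255, 255, 255, 245, 218, 216, 217, 219, 222, 222, 224, 223, 225, 225, 225, 225, 225, 225, 225, 224, 224, 224, 221, 217, 216, 214, 209, 208, 206, 204, 201, 255, 255, 255, 255, 255, 255, 255, 255, 255, 255, 255, 255, 255, 255, 255, 255, 252, 249, 249, 249, 250, 249, 249, 249, 247, 234, 229, 247, 249, 249, 249, 249, 249, 243, 238, 238, 182, 114, 102, 100, 100, 99, 97, 98, 96]
[209, 209, 209, 209, 212, 217, 240, 248, 248, 248, 248, 249, 249, 249, 249, 249, 249, 236, 227, 245, 249, 250, 249, 249, 255, 255, 255, 255, 255, 250, 253, 255, 255, 255, 255, 255, 255, 255, 255, 255, 255, 255, 255, 253, 187, 186, 187, 187, 190, 188, 187, 188, 189, 211, 225, 226, 225, 223, 225, 224, 225, 225, 226, 225, 225, 226, 226, 225, 225, 225, 254, 255, 255, 255, 255, 255, 255, 255, 255, 255, 255, 255, 255, 255, 255, 255, 255, 255, 255, 255, 255, 255, 252, 249, 254, 255, 255, 255, 255, 255, 249, 131, 135, 135, 139]
(321, 294) [0.001  0.0007]
(271, 290) [ 0.0031 -0.0235]
(371, 290) [0.0031 0.025 ]
(321, 341) [-0.0241  0.0008]
(307, 296) [ 0.     -0.0061]
(335, 296) [0.     0.0076]
(321, 283) [0.0067 0.0007]
(321, 308) [-0.0063  0.0008]
```

View pics/w3c.png

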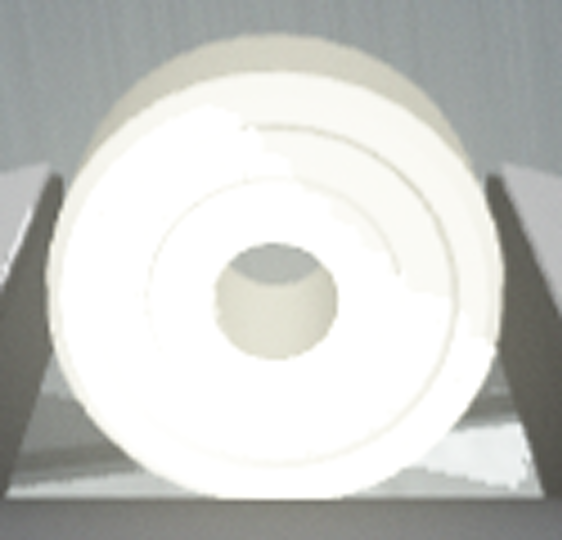

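step_arm:
  plan:
    - {"dx":0.218,"dy":0.371,"dz":0,"rx":0,"ry":0,"rz":0,"claw":1}
    - {"dx":0.218,"dy":0.371,"dz":0,"rx":0,"ry":0,"rz":0,"claw":1}
    - {"dx":0.218,"dy":0.371,"dz":0,"rx":0,"ry":0,"rz":0,"claw":1}
    - {"dx":0.218,"dy":0.371,"dz":0,"rx":0,"ry":0,"rz":0,"claw":1}
    - {"dx":0.218,"dy":0.371,"dz":0,"rx":0,"ry":0,"rz":0,"claw":1}
    - {"dx":0.218,"dy":0.371,"dz":0,"rx":0,"ry":0,"rz":0,"claw":1}
    - {"dx":0.218,"dy":0.371,"dz":0,"rx":0,"ry":0,"rz":0,"claw":1}
    - {"dx":0.218,"dy":0.371,"dz":0,"rx":0,"ry":0,"rz":0,"claw":1}
    - {"dx":0.218,"dy":0.371,"dz":0,"rx":0,"ry":0,"rz":0,"claw":1}
    - {"dx":0.218,"dy":0.371,"dz":0,"rx":0,"ry":0,"rz":0,"claw":1}

```text
time_s: 7.45
ee_pos: [0.5975, -0.1127, 0.1414]
eef_rot: [-3.141, 0.003, -0.21]
force: [-0.0, 0.1, 0.2]
grip_width: 0.0497
grip_force: 15.0
```

step_arm:
  plan:
    - {"dx":0,"dy":0,"dz":0.2,"rx":0,"ry":0,"rz":0,"claw":1}
    - {"dx":0,"dy":0,"dz":0.2,"rx":0,"ry":0,"rz":0,"claw":1}
    - {"dx":0,"dy":0,"dz":0,"rx":0,"ry":0,"rz":0,"claw":1}
    - {"dx":0,"dy":0,"dz":0,"rx":0,"ry":0,"rz":0,"claw":1}

```text
time_s: 7.85
ee_pos: [0.5975, -0.1108, 0.1026]
eef_rot: [-3.142, 0.002, -0.209]
force: [0.3, 0.5, -0.1]
grip_width: 0.0496
grip_force: 15.0
```

Run:
```python
from h import *
i=cv2.imread("pics/w1.png")[200:250,295:350];cv2.imwrite("pics/w1c.png",cv2.resize(i,None,fx=10,fy=10,interpolation=cv2.INTER_NEAREST))
p=dict(np.load("w.npz"));T=p["tool_from_camera"]
for u,v in[(324,227),(324,230),(322,227)]:
    d=T[:3,:3]@[(u-p["cx"])/p["fx"],(v-p["cy"])/p["fy"],1];print(u,v,(T[:3,3]+d*(.1594-T[2,3])/d[2])[:2].round(4))
print(telemetry.get_obs()["ee_pos"])
```

```text
324 227 [0.002  0.0038]
324 230 [-0.0008  0.0038]
322 227 [0.002  0.0019]
[ 0.5974957  -0.11080579  0.10263066]
```

View pics/w1c.png

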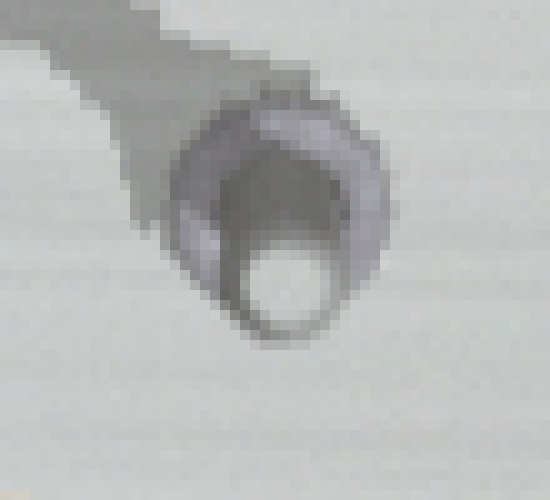

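The tip disc is at pixel (323,228), which leaves a 0.8 mm correction along tool y. Descending.

step_arm:
  plan:
    - {"dx":0,"dy":0.008,"dz":0.1,"rx":0,"ry":0,"rz":0,"claw":1}
    - {"dx":0,"dy":0,"dz":0.05,"rx":0,"ry":0,"rz":0,"claw":1}
    - {"dx":0,"dy":0,"dz":0.03,"rx":0,"ry":0,"rz":0,"claw":1}
    - {"dx":0,"dy":0,"dz":0.03,"rx":0,"ry":0,"rz":0,"claw":1}
    - {"dx":0,"dy":0,"dz":0.03,"rx":0,"ry":0,"rz":0,"claw":1}
    - {"dx":0,"dy":0,"dz":0.03,"rx":0,"ry":0,"rz":0,"claw":1}

```text
time_s: 8.45
ee_pos: [0.5978, -0.1118, 0.0764]
eef_rot: [-3.142, -0.0, -0.209]
force: [1.0, 0.4, -1.3]
grip_width: 0.0497
grip_force: 15.0
```

The bore is over the pin, with no force. Lower further and release.

step_arm:
  plan:
    - {"dx":0,"dy":0,"dz":0.06,"rx":0,"ry":0,"rz":0,"claw":1}
    - {"dx":0,"dy":0,"dz":0.06,"rx":0,"ry":0,"rz":0,"claw":1}
    - {"dx":0,"dy":0,"dz":0.06,"rx":0,"ry":0,"rz":0,"claw":1}
    - {"dx":0,"dy":0,"dz":0.03,"rx":0,"ry":0,"rz":0,"claw":1}
    - {"dx":0,"dy":0,"dz":0.02,"rx":0,"ry":0,"rz":0,"claw":1}

```text
time_s: 8.95
ee_pos: [0.5976, -0.1118, 0.053]
eef_rot: [-3.142, 0.0, -0.21]
force: [0.0, -0.4, -0.5]
grip_width: 0.0496
grip_force: 15.0
```

step_arm:
  plan:
    - {"dx":0,"dy":0,"dz":0.01,"rx":0,"ry":0,"rz":0,"claw":1}
    - {"dx":0,"dy":0,"dz":0.01,"rx":0,"ry":0,"rz":0,"claw":1}
    - {"dx":0,"dy":0,"dz":0.005,"rx":0,"ry":0,"rz":0,"claw":1}
    - {"dx":0,"dy":0,"dz":0,"rx":0,"ry":0,"rz":0,"claw":1}

```text
time_s: 9.35
ee_pos: [0.5977, -0.1118, 0.051]
eef_rot: [-3.142, -0.0, -0.21]
force: [-0.3, 0.0, -0.2]
grip_width: 0.0493
grip_force: 15.0
```

step_arm:
  plan:
    - {"dx":0,"dy":0,"dz":0,"rx":0,"ry":0,"rz":0,"claw":0.3}
    - {"dx":0,"dy":0,"dz":0,"rx":0,"ry":0,"rz":0,"claw":0.25}
    - {"dx":0,"dy":0,"dz":0,"rx":0,"ry":0,"rz":0,"claw":0.2}
    - {"dx":0,"dy":0,"dz":0,"rx":0,"ry":0,"rz":0,"claw":0.2}
    - {"dx":0,"dy":0,"dz":-0.2,"rx":0,"ry":0,"rz":0,"claw":0.2}
    - {"dx":0,"dy":0,"dz":-0.4,"rx":0,"ry":0,"rz":0,"claw":0.2}
    - {"dx":0,"dy":0,"dz":-0.4,"rx":0,"ry":0,"rz":0,"claw":0.2}
    - {"dx":0,"dy":0,"dz":-0.15,"rx":0,"ry":0,"rz":0,"claw":0.2}
    - {"dx":0,"dy":0,"dz":0,"rx":0,"ry":0,"rz":0,"claw":0.2}
    - {"dx":0,"dy":0,"dz":0,"rx":0,"ry":0,"rz":0,"claw":0.2}

```text
time_s: 10.35
ee_pos: [0.5972, -0.1117, 0.1645]
eef_rot: [-3.142, 0.002, -0.21]
force: [-0.3, 0.5, -0.9]
grip_width: 0.0749
grip_force: 0.0
```

```bash
python3 w.py w4 0.041 0.057 0.597 -0.112 0.03
python3 - <<'E'
from h import *
p=dict(np.load("w.npz"));o=telemetry.get_obs();V,U=np.mgrid[0:480,0:640];W=world(p,U,V,obs=o)
r=np.hypot(W[...,0]-.5973,W[...,1]+.112)
for lo,hi in((.009,.016),(.016,.024)):
    m=(p["z_map"]>0)&(r>lo)&(r<hi);q=W[m];A=np.c_[q[:,:2]-[.5973,-.112],np.ones(len(q))];print(lo,len(q),"z med",np.median(q[:,2]),np.linalg.lstsq(A,q[:,2],rcond=None)[0])
E
```

```text
10.35 [ 0.5972 -0.1117  0.1645] [-3.1415e+00  1.7000e-03 -2.0950e-01] 0.07493912438423712
[[ 0.001 -0.973 -0.231  0.067]
 [ 1.     0.001  0.001  0.   ]
 [-0.001 -0.231  0.973 -0.163]
 [ 0.     0.     0.     1.   ]]
2801 mean [ 0.5994 -0.1127  0.0491] mid [ 0.598  -0.1124  0.049 ] size [0.0501 0.0496 0.0158] px 321.0 237.0
circ 0.5980513691902161 -0.11244404315948486 0.02516106143593788 zmed 0.04922147430172928
tool dx,dy 0.0009719447263873228 0.0005583811964601785
0.009 825 z med 0.048791544655063815 [ 0.00579821 -0.0011451   0.04879172]
0.016 5719 z med 0.2723055738052558 [ 6.39861956 -1.37031206  0.10973896]
```

View pics/w4.png

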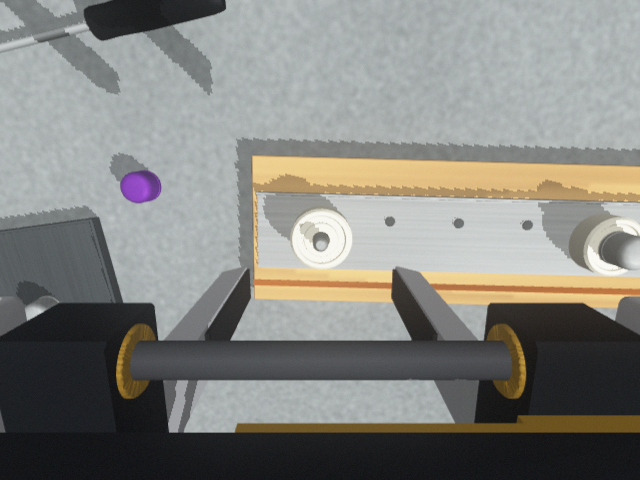

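The roller is flat on the pin: top at 0.049, so its underside is 7 mm above the foot. Next, the nut.

step_arm:
  plan:
    - {"dx":-0.115,"dy":-0.379,"dz":0,"rx":0,"ry":0,"rz":0,"claw":0.3}
    - {"dx":-0.115,"dy":-0.379,"dz":0,"rx":0,"ry":0,"rz":0,"claw":0.3}
    - {"dx":-0.115,"dy":-0.379,"dz":0,"rx":0,"ry":0,"rz":0,"claw":0.3}
    - {"dx":-0.115,"dy":-0.379,"dz":0,"rx":0,"ry":0,"rz":0,"claw":0.3}
    - {"dx":-0.115,"dy":-0.379,"dz":0,"rx":0,"ry":0,"rz":0,"claw":0.3}
    - {"dx":-0.115,"dy":-0.379,"dz":0,"rx":0,"ry":0,"rz":0,"claw":0.3}
    - {"dx":-0.115,"dy":-0.379,"dz":0,"rx":0,"ry":0,"rz":0,"claw":0.3}
    - {"dx":0,"dy":0,"dz":0,"rx":0,"ry":0,"rz":0,"claw":0.3}
    - {"dx":0,"dy":0,"dz":0,"rx":0,"ry":0,"rz":0,"claw":0.3}

```text
time_s: 11.3
ee_pos: [0.5735, 0.1647, 0.1642]
eef_rot: [3.14, 0.002, -0.208]
force: [-0.1, -0.7, -0.0]
grip_width: 0.0657
grip_force: 0.0
```

```bash
python3 - <<'E'
from h import *
p=dict(np.load("w.npz"));T=p["tool_from_camera"]
g=p["img"][225:255,305:338].mean(2).astype(int)
for r in range(0,30):print(225+r,*g[r])
for u,v in[(320.6,239),(320.6,244)]:
    d=T[:3,:3]@[(u-p["cx"])/p["fx"],(v-p["cy"])/p["fy"],1];print(u,v,(T[:3,3]+d*(.1015-T[2,3])/d[2])[:2].round(4))
E
python3 w.py w5 0.008 0.03 0.5735 0.1647 0.022
```

```text
225 200 199 199 200 200 192 186 184 187 192 242 245 245 246 245 245 245 245 245 245 245 245 241 235 227 221 235 245 245 244 245 245 245
226 200 199 200 198 191 184 186 192 200 200 242 245 245 245 245 245 245 245 244 245 245 245 245 245 242 233 221 236 244 245 245 245 245
227 198 200 198 190 183 192 200 200 200 200 228 231 230 231 244 245 244 245 245 245 245 245 245 245 245 246 237 229 237 244 246 245 246
228 199 198 191 184 191 198 200 200 201 199 200 200 200 200 242 245 245 245 245 245 245 244 245 245 245 245 245 241 232 238 245 245 245
229 199 195 177 188 199 201 200 200 199 200 198 199 200 201 242 245 245 245 245 245 245 244 245 245 245 245 245 245 241 232 238 244 246
230 200 183 186 197 201 200 201 199 200 200 200 199 199 200 243 245 244 245 245 245 245 245 246 245 245 245 245 245 246 241 226 243 246
231 191 179 197 201 199 199 198 199 199 200 200 199 199 182 209 214 214 214 235 238 243 245 245 245 245 245 246 245 245 245 230 238 245
232 177 191 200 198 199 200 202 198 199 200 201 182 164 139 123 120 124 123 175 181 214 243 245 246 245 245 245 245 245 245 241 236 244
233 181 197 
[... 2790 characters left out ...]
5 245 245 245 246 241 241 245 245 245 245 245 245 245
254 245 244 245 245 244 245 241 240 239 241 244 245 245 245 245 245 245 244 245 245 245 245 241 245 241 241 245 245 245 245 245 245 245
320.6 239 [0.0044 0.0006]
320.6 244 [0.0005 0.0006]
11.3 [0.5735 0.1647 0.1642] [ 3.1404e+00  2.3000e-03 -2.0810e-01] 0.06568026843857867
[[ 0.001 -0.973 -0.231  0.067]
 [ 1.     0.001  0.001  0.   ]
 [-0.001 -0.231  0.973 -0.163]
 [ 0.     0.     0.     1.   ]]
773 mean [0.5761 0.1628 0.0228] mid [0.5745 0.1631 0.0174] size [0.0269 0.0266 0.0179] px 321.0 230.0
circ 0.5744866132736206 0.16306699812412262 0.013638676144182682 zmed 0.023773901874076964
tool dx,dy 0.0013054915361944066 0.0014137461266357945
```

The pin tip appears at tool (-0.0003, 0.0007), the same as the held roller's centre, so the pose (0.5972,-0.1117) is on the pin axis. Grasping the nut.

step_arm:
  plan:
    - {"dx":0.007,"dy":0.007,"dz":0.4,"rx":0,"ry":0,"rz":0,"claw":0.3}
    - {"dx":0,"dy":0,"dz":0.4,"rx":0,"ry":0,"rz":0,"claw":0.3}
    - {"dx":0,"dy":0,"dz":0.3,"rx":0,"ry":0,"rz":0,"claw":0.3}
    - {"dx":0,"dy":0,"dz":0.2,"rx":0,"ry":0,"rz":0,"claw":0.3}
    - {"dx":0,"dy":0,"dz":0.115,"rx":0,"ry":0,"rz":0,"claw":0.3}
    - {"dx":0,"dy":0,"dz":0,"rx":0,"ry":0,"rz":0,"claw":0.3}
    - {"dx":0,"dy":0,"dz":0,"rx":0,"ry":0,"rz":0,"claw":0.4}
    - {"dx":0,"dy":0,"dz":0,"rx":0,"ry":0,"rz":0,"claw":0.5}
    - {"dx":0,"dy":0,"dz":0,"rx":0,"ry":0,"rz":0,"claw":0.6}
    - {"dx":0,"dy":0,"dz":0,"rx":0,"ry":0,"rz":0,"claw":0.66}
  grip_force: 40

```text
time_s: 12.35
ee_pos: [0.5749, 0.1637, 0.0251]
eef_rot: [-3.141, -0.001, -0.209]
force: [-0.0, -0.4, -0.4]
grip_width: 0.0372
grip_force: 0.0
```

step_arm:
  plan:
    - {"dx":0,"dy":0,"dz":0,"rx":0,"ry":0,"rz":0,"claw":0.7}
    - {"dx":0,"dy":0,"dz":0,"rx":0,"ry":0,"rz":0,"claw":1}
    - {"dx":0,"dy":0,"dz":0,"rx":0,"ry":0,"rz":0,"claw":1}
    - {"dx":0,"dy":0,"dz":0,"rx":0,"ry":0,"rz":0,"claw":1}
    - {"dx":0,"dy":0,"dz":0,"rx":0,"ry":0,"rz":0,"claw":1}

```text
time_s: 12.85
ee_pos: [0.5748, 0.1637, 0.0247]
eef_rot: [-3.141, -0.0, -0.21]
force: [-1.7, -0.4, 4.6]
grip_width: 0.0269
grip_force: 40.0
```

The grip sits about 2 mm higher than I want. Regrip lower.

step_arm:
  plan:
    - {"dx":0,"dy":0,"dz":0,"rx":0,"ry":0,"rz":0,"claw":0.6}
    - {"dx":0,"dy":0,"dz":0,"rx":0,"ry":0,"rz":0,"claw":0.6}
    - {"dx":0,"dy":0,"dz":0.015,"rx":0,"ry":0,"rz":0,"claw":0.6}
    - {"dx":0,"dy":0,"dz":0.012,"rx":0,"ry":0,"rz":0,"claw":0.6}
    - {"dx":0,"dy":0,"dz":0,"rx":0,"ry":0,"rz":0,"claw":0.6}
    - {"dx":0,"dy":0,"dz":0,"rx":0,"ry":0,"rz":0,"claw":0.68}
    - {"dx":0,"dy":0,"dz":0,"rx":0,"ry":0,"rz":0,"claw":0.7}
    - {"dx":0,"dy":0,"dz":0,"rx":0,"ry":0,"rz":0,"claw":1}
    - {"dx":0,"dy":0,"dz":0,"rx":0,"ry":0,"rz":0,"claw":1}
    - {"dx":0,"dy":0,"dz":0,"rx":0,"ry":0,"rz":0,"claw":1}
  grip_force: 40

```text
time_s: 13.85
ee_pos: [0.5747, 0.1636, 0.0218]
eef_rot: [-3.142, -0.0, -0.21]
force: [-0.5, 0.7, 0.7]
grip_width: 0.0266
grip_force: 40.0
```

step_arm:
  plan:
    - {"dx":0,"dy":0,"dz":0,"rx":0,"ry":0,"rz":0,"claw":1}
    - {"dx":0,"dy":0,"dz":0,"rx":0,"ry":0,"rz":0,"claw":1}
    - {"dx":0,"dy":0,"dz":0,"rx":0,"ry":0,"rz":0,"claw":1}

```text
time_s: 14.15
ee_pos: [0.5747, 0.1636, 0.0218]
eef_rot: [-3.142, 0.0, -0.21]
force: [0.2, 0.2, -0.3]
grip_width: 0.0268
grip_force: 40.0
```

step_arm:
  plan:
    - {"dx":0,"dy":0,"dz":-0.2,"rx":0,"ry":0,"rz":0,"claw":1}
    - {"dx":0,"dy":0,"dz":-0.4,"rx":0,"ry":0,"rz":0,"claw":1}
    - {"dx":0,"dy":0,"dz":-0.4,"rx":0,"ry":0,"rz":0,"claw":1}
    - {"dx":0,"dy":0,"dz":-0.2,"rx":0,"ry":0,"rz":0,"claw":1}
    - {"dx":0,"dy":0,"dz":0,"rx":0,"ry":0,"rz":0,"claw":1}
    - {"dx":0,"dy":0,"dz":0,"rx":0,"ry":0,"rz":0,"claw":1}

```text
time_s: 14.75
ee_pos: [0.5743, 0.1635, 0.1409]
eef_rot: [3.141, 0.001, -0.21]
force: [-0.6, 0.1, -0.3]
grip_width: 0.0265
grip_force: 40.0
```

```bash
python3 w.py w6 0.1322 0.155 0.5747 0.1636 0.016
python3 - <<'E'
from h import *
p=dict(np.load("w.npz"));T=p["tool_from_camera"]
save("w6c",cv2.resize(p["img"][245:345,270:370],None,fx=5.5,fy=5.5,interpolation=cv2.INTER_CUBIC))
def ray(u,v,z):
    d=T[:3,:3]@[(u-p["cx"])/p["fx"],(v-p["cy"])/p["fy"],1];return (T[:3,3]+d*(z-T[2,3])/d[2])[:2].round(4)
for z in(0.,.01,.02):print(z,[ray(320,v,z) for v in(270,290,310,330)])
E
```

```text
14.75 [0.5743 0.1635 0.1409] [ 3.1413e+00  7.0000e-04 -2.0950e-01] 0.026510852926725066
[[ 0.001 -0.973 -0.231  0.067]
 [ 1.     0.001  0.001  0.   ]
 [-0.001 -0.231  0.973 -0.163]
 [ 0.     0.     0.     1.   ]]
2645 mean [0.5763 0.1628 0.1425] mid [0.5745 0.1631 0.1436] size [0.0264 0.0294 0.0225] px 320.0 293.0
circ 0.575293779373169 0.1631842851638794 0.01597626693546772 zmed 0.14297231704216368
tool dx,dy 0.0009990367113969062 0.00013118163910304776
0.0 [array([0.0133, 0.0003]), array([0.0031, 0.0003]), array([-0.0073,  0.0003]), array([-0.0181,  0.0003])]
0.01 [array([0.01  , 0.0002]), array([-0.0008,  0.0002]), array([-0.0119,  0.0003]), array([-0.0233,  0.0003])]
0.02 [array([0.0067, 0.0002]), array([-0.0048,  0.0002]), array([-0.0165,  0.0002]), array([-0.0286,  0.0003])]
```

View pics/w6c.png

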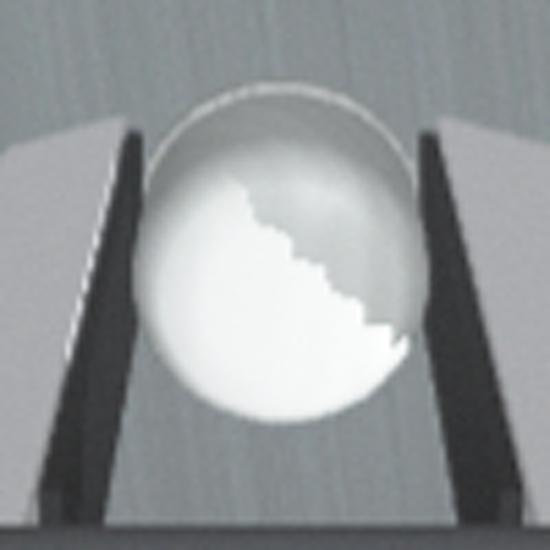

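Nut held upright, its centre near tool (-0.0009, 0.0007). Carry it over the pin.

step_arm:
  plan:
    - {"dx":0.115,"dy":0.3776,"dz":0,"rx":0,"ry":0,"rz":0,"claw":1}
    - {"dx":0.115,"dy":0.3776,"dz":0,"rx":0,"ry":0,"rz":0,"claw":1}
    - {"dx":0.115,"dy":0.3776,"dz":0,"rx":0,"ry":0,"rz":0,"claw":1}
    - {"dx":0.115,"dy":0.3776,"dz":0,"rx":0,"ry":0,"rz":0,"claw":1}
    - {"dx":0.115,"dy":0.3776,"dz":0,"rx":0,"ry":0,"rz":0,"claw":1}
    - {"dx":0.115,"dy":0.3776,"dz":0,"rx":0,"ry":0,"rz":0,"claw":1}
    - {"dx":0.115,"dy":0.3776,"dz":0,"rx":0,"ry":0,"rz":0,"claw":1}
    - {"dx":0,"dy":0,"dz":0.2,"rx":0,"ry":0,"rz":0,"claw":1}
    - {"dx":0,"dy":0,"dz":0.2,"rx":0,"ry":0,"rz":0,"claw":1}
    - {"dx":0,"dy":0,"dz":0,"rx":0,"ry":0,"rz":0,"claw":1}

```text
time_s: 15.8
ee_pos: [0.5964, -0.1115, 0.0974]
eef_rot: [-3.141, 0.007, -0.21]
force: [0.2, 1.1, -0.6]
grip_width: 0.0271
grip_force: 40.0
```

step_arm:
  plan:
    - {"dx":0,"dy":0,"dz":0,"rx":0,"ry":0,"rz":0,"claw":1}
    - {"dx":0,"dy":0,"dz":0,"rx":0,"ry":0,"rz":0,"claw":1}
    - {"dx":0,"dy":0,"dz":0,"rx":0,"ry":0,"rz":0,"claw":1}

```text
time_s: 16.1
ee_pos: [0.5988, -0.1115, 0.1025]
eef_rot: [3.142, -0.001, -0.209]
force: [-0.1, -0.4, 0.9]
grip_width: 0.0268
grip_force: 40.0
```

step_arm:
  plan:
    - {"dx":-0.009,"dy":0.005,"dz":0.06,"rx":0,"ry":0,"rz":0,"claw":1}
    - {"dx":0,"dy":0,"dz":0.06,"rx":0,"ry":0,"rz":0,"claw":1}
    - {"dx":0,"dy":0,"dz":0.03,"rx":0,"ry":0,"rz":0,"claw":1}
    - {"dx":0,"dy":0,"dz":0,"rx":0,"ry":0,"rz":0,"claw":1}
    - {"dx":0,"dy":0,"dz":0,"rx":0,"ry":0,"rz":0,"claw":1}

```text
time_s: 16.6
ee_pos: [0.5975, -0.112, 0.0867]
eef_rot: [-3.142, 0.0, -0.21]
force: [0.3, 0.8, 0.4]
grip_width: 0.0265
grip_force: 40.0
```

step_arm:
  plan:
    - {"dx":0.002,"dy":-0.001,"dz":0.01,"rx":0,"ry":0,"rz":0,"claw":1}
    - {"dx":0,"dy":0,"dz":0.01,"rx":0,"ry":0,"rz":0,"claw":1}
    - {"dx":0,"dy":0,"dz":0.01,"rx":0,"ry":0,"rz":0,"claw":1}
    - {"dx":0,"dy":0,"dz":0.01,"rx":0,"ry":0,"rz":0,"claw":1}
    - {"dx":0,"dy":0,"dz":0.01,"rx":0,"ry":0,"rz":0,"claw":1}
    - {"dx":0,"dy":0,"dz":0.01,"rx":0,"ry":0,"rz":0,"claw":1}
    - {"dx":0,"dy":0,"dz":0.005,"rx":0,"ry":0,"rz":0,"claw":1}
    - {"dx":0,"dy":0,"dz":0,"rx":0,"ry":0,"rz":0,"claw":1}

```text
time_s: 17.4
ee_pos: [0.5976, -0.1119, 0.0802]
eef_rot: [3.142, 0.0, -0.209]
force: [-0.2, -0.2, 0.6]
grip_width: 0.0268
grip_force: 40.0
```

step_arm:
  plan:
    - {"dx":0,"dy":0,"dz":0.004,"rx":0,"ry":0,"rz":0,"claw":1}
    - {"dx":0,"dy":0,"dz":0.004,"rx":0,"ry":0,"rz":0,"claw":1}
    - {"dx":0,"dy":0,"dz":0.004,"rx":0,"ry":0,"rz":0,"claw":1}
    - {"dx":0,"dy":0,"dz":0.004,"rx":0,"ry":0,"rz":0,"claw":1}
    - {"dx":0,"dy":0,"dz":0.004,"rx":0,"ry":0,"rz":0,"claw":1}

```text
time_s: 17.9
ee_pos: [0.5976, -0.1119, 0.0782]
eef_rot: [3.142, 0.0, -0.21]
force: [-0.1, 0.4, -0.8]
grip_width: 0.027
grip_force: 40.0
```

step_arm:
  plan:
    - {"dx":0,"dy":0,"dz":0.004,"rx":0,"ry":0,"rz":0,"claw":1}
    - {"dx":0,"dy":0,"dz":0.004,"rx":0,"ry":0,"rz":0,"claw":1}
    - {"dx":0,"dy":0,"dz":0.004,"rx":0,"ry":0,"rz":0,"claw":1}
    - {"dx":0,"dy":0,"dz":0.004,"rx":0,"ry":0,"rz":0,"claw":1}
    - {"dx":0,"dy":0,"dz":0.004,"rx":0,"ry":0,"rz":0,"claw":1}

```text
time_s: 18.4
ee_pos: [0.5978, -0.112, 0.0765]
eef_rot: [-3.142, -0.0, -0.209]
force: [-0.2, 0.4, 4.5]
grip_width: 0.0266
grip_force: 40.0
```

step_arm:
  plan:
    - {"dx":0,"dy":0,"dz":0.004,"rx":0,"ry":0,"rz":0,"claw":1}
    - {"dx":0,"dy":0,"dz":0.004,"rx":0,"ry":0,"rz":0,"claw":1}
    - {"dx":0,"dy":0,"dz":0.004,"rx":0,"ry":0,"rz":0,"claw":1}
    - {"dx":0,"dy":0,"dz":0.004,"rx":0,"ry":0,"rz":0,"claw":1}
    - {"dx":0,"dy":0,"dz":0.004,"rx":0,"ry":0,"rz":0,"claw":1}

```text
time_s: 18.9
ee_pos: [0.5976, -0.1117, 0.0741]
eef_rot: [-3.141, 0.0, -0.209]
force: [0.8, 2.4, 2.3]
grip_width: 0.0271
grip_force: 40.0
```

step_arm:
  plan:
    - {"dx":0,"dy":0,"dz":0.004,"rx":0,"ry":0,"rz":0,"claw":1}
    - {"dx":0,"dy":0,"dz":0.004,"rx":0,"ry":0,"rz":0,"claw":1}
    - {"dx":0,"dy":0,"dz":0.004,"rx":0,"ry":0,"rz":0,"claw":1}
    - {"dx":0,"dy":0,"dz":0.004,"rx":0,"ry":0,"rz":0,"claw":1}
    - {"dx":0,"dy":0,"dz":0.004,"rx":0,"ry":0,"rz":0,"claw":1}

```text
time_s: 19.4
ee_pos: [0.5977, -0.112, 0.0723]
eef_rot: [3.142, -0.0, -0.21]
force: [-0.2, 2.7, 3.3]
grip_width: 0.0266
grip_force: 40.0
```

step_arm:
  plan:
    - {"dx":0,"dy":0,"dz":0.004,"rx":0,"ry":0,"rz":0,"claw":1}
    - {"dx":0,"dy":0,"dz":0.004,"rx":0,"ry":0,"rz":0,"claw":1}
    - {"dx":0,"dy":0,"dz":0.004,"rx":0,"ry":0,"rz":0,"claw":1}
    - {"dx":0,"dy":0,"dz":0.004,"rx":0,"ry":0,"rz":0,"claw":1}
    - {"dx":0,"dy":0,"dz":0,"rx":0,"ry":0,"rz":0,"claw":1}

```text
time_s: 19.9
ee_pos: [0.5976, -0.1119, 0.0705]
eef_rot: [3.142, 0.0, -0.21]
force: [0.7, 1.7, 2.1]
grip_width: 0.0263
grip_force: 40.0
```

step_arm:
  plan:
    - {"dx":0,"dy":-0.003,"dz":0.004,"rx":0,"ry":0,"rz":0,"claw":1}
    - {"dx":0,"dy":0,"dz":0.004,"rx":0,"ry":0,"rz":0,"claw":1}
    - {"dx":0,"dy":0,"dz":0.004,"rx":0,"ry":0,"rz":0,"claw":1}
    - {"dx":0,"dy":0,"dz":0,"rx":0,"ry":0,"rz":0,"claw":1}

```text
time_s: 20.3
ee_pos: [0.5977, -0.1117, 0.0694]
eef_rot: [3.142, 0.0, -0.21]
force: [0.8, 0.8, 3.5]
grip_width: 0.0266
grip_force: 40.0
```

step_arm:
  plan:
    - {"dx":0,"dy":0,"dz":0.003,"rx":0,"ry":0,"rz":0,"claw":1}
    - {"dx":0,"dy":0,"dz":0.003,"rx":0,"ry":0,"rz":0,"claw":1}
    - {"dx":0,"dy":0,"dz":0.003,"rx":0,"ry":0,"rz":0,"claw":1}

```text
time_s: 20.6
ee_pos: [0.5978, -0.1117, 0.0687]
eef_rot: [3.142, -0.0, -0.209]
force: [-0.6, -0.0, 7.1]
grip_width: 0.0267
grip_force: 40.0
```

Now on the roller with the felt giving. Smaller increments.

step_arm:
  plan:
    - {"dx":0,"dy":0,"dz":0.002,"rx":0,"ry":0,"rz":0,"claw":1}
    - {"dx":0,"dy":0,"dz":0.002,"rx":0,"ry":0,"rz":0,"claw":1}
    - {"dx":0,"dy":0,"dz":0,"rx":0,"ry":0,"rz":0,"claw":1}

```text
time_s: 20.9
ee_pos: [0.5978, -0.1117, 0.0685]
eef_rot: [3.141, -0.0, -0.209]
force: [-1.5, 0.7, 6.3]
grip_width: 0.0266
grip_force: 40.0
```

step_arm:
  plan:
    - {"dx":0,"dy":0,"dz":0.002,"rx":0,"ry":0,"rz":0,"claw":1}
    - {"dx":0,"dy":0,"dz":0.002,"rx":0,"ry":0,"rz":0,"claw":1}
    - {"dx":0,"dy":0,"dz":0,"rx":0,"ry":0,"rz":0,"claw":1}

```text
time_s: 21.2
ee_pos: [0.5978, -0.1117, 0.068]
eef_rot: [3.142, -0.0, -0.21]
force: [-0.8, 0.8, 7.3]
grip_width: 0.0267
grip_force: 40.0
```

step_arm:
  plan:
    - {"dx":0,"dy":0,"dz":0.002,"rx":0,"ry":0,"rz":0,"claw":1}
    - {"dx":0,"dy":0,"dz":0.002,"rx":0,"ry":0,"rz":0,"claw":1}
    - {"dx":0,"dy":0,"dz":0,"rx":0,"ry":0,"rz":0,"claw":1}

```text
time_s: 21.5
ee_pos: [0.5978, -0.1117, 0.0677]
eef_rot: [3.142, -0.0, -0.21]
force: [-0.5, 1.5, 6.8]
grip_width: 0.0266
grip_force: 40.0
```

step_arm:
  plan:
    - {"dx":0,"dy":0,"dz":0.002,"rx":0,"ry":0,"rz":0,"claw":1}
    - {"dx":0,"dy":0,"dz":0.002,"rx":0,"ry":0,"rz":0,"claw":1}
    - {"dx":0,"dy":0,"dz":0,"rx":0,"ry":0,"rz":0,"claw":1}

```text
time_s: 21.8
ee_pos: [0.5978, -0.1117, 0.0673]
eef_rot: [3.142, -0.0, -0.21]
force: [-1.8, 0.6, 6.9]
grip_width: 0.0267
grip_force: 40.0
```

step_arm:
  plan:
    - {"dx":0,"dy":0,"dz":0.002,"rx":0,"ry":0,"rz":0,"claw":1}
    - {"dx":0,"dy":0,"dz":0.002,"rx":0,"ry":0,"rz":0,"claw":1}
    - {"dx":0,"dy":0,"dz":0,"rx":0,"ry":0,"rz":0,"claw":1}

```text
time_s: 22.1
ee_pos: [0.5978, -0.1117, 0.0669]
eef_rot: [3.142, -0.0, -0.21]
force: [-2.3, 0.8, 6.2]
grip_width: 0.027
grip_force: 40.0
```

step_arm:
  plan:
    - {"dx":-0.002,"dy":0,"dz":0.002,"rx":0,"ry":0,"rz":0,"claw":1}
    - {"dx":0,"dy":0,"dz":0.002,"rx":0,"ry":0,"rz":0,"claw":1}
    - {"dx":0,"dy":0,"dz":0,"rx":0,"ry":0,"rz":0,"claw":1}

```text
time_s: 22.4
ee_pos: [0.5978, -0.1117, 0.0666]
eef_rot: [3.142, -0.001, -0.209]
force: [-1.0, 0.3, 8.2]
grip_width: 0.0266
grip_force: 40.0
```

step_arm:
  plan:
    - {"dx":0,"dy":0,"dz":0.002,"rx":0,"ry":0,"rz":0,"claw":1}
    - {"dx":0,"dy":0,"dz":0.002,"rx":0,"ry":0,"rz":0,"claw":1}
    - {"dx":0,"dy":0,"dz":0,"rx":0,"ry":0,"rz":0,"claw":1}

```text
time_s: 22.7
ee_pos: [0.5978, -0.1117, 0.0662]
eef_rot: [3.142, -0.001, -0.21]
force: [-0.9, 1.0, 8.6]
grip_width: 0.0265
grip_force: 40.0
```

step_arm:
  plan:
    - {"dx":0,"dy":0,"dz":0.002,"rx":0,"ry":0,"rz":0,"claw":1}
    - {"dx":0,"dy":0,"dz":0,"rx":0,"ry":0,"rz":0,"claw":1}

```text
time_s: 22.9
ee_pos: [0.5978, -0.1117, 0.0661]
eef_rot: [3.142, -0.001, -0.21]
force: [-2.4, 0.2, 8.9]
grip_width: 0.0267
grip_force: 40.0
```

step_arm:
  plan:
    - {"dx":0,"dy":0,"dz":0.002,"rx":0,"ry":0,"rz":0,"claw":1}
    - {"dx":0,"dy":0,"dz":0,"rx":0,"ry":0,"rz":0,"claw":1}

```text
time_s: 23.1
ee_pos: [0.5978, -0.1117, 0.0661]
eef_rot: [3.142, -0.001, -0.21]
force: [-1.4, 0.3, 9.4]
grip_width: 0.0269
grip_force: 40.0
```

step_arm:
  plan:
    - {"dx":0,"dy":0,"dz":0.003,"rx":0,"ry":0,"rz":0,"claw":1}
    - {"dx":0,"dy":0,"dz":0,"rx":0,"ry":0,"rz":0,"claw":1}

```text
time_s: 23.3
ee_pos: [0.5979, -0.1117, 0.0661]
eef_rot: [3.141, -0.001, -0.209]
force: [-2.8, 2.0, 11.2]
grip_width: 0.0271
grip_force: 40.0
```

step_arm:
  plan:
    - {"dx":0,"dy":0,"dz":0.003,"rx":0,"ry":0,"rz":0,"claw":1}
    - {"dx":0,"dy":0,"dz":0,"rx":0,"ry":0,"rz":0,"claw":1}

```text
time_s: 23.5
ee_pos: [0.598, -0.1117, 0.066]
eef_rot: [3.142, -0.001, -0.21]
force: [-3.9, 1.0, 14.8]
grip_width: 0.0267
grip_force: 40.0
```

step_arm:
  plan:
    - {"dx":-0.002,"dy":0,"dz":0.002,"rx":0,"ry":0,"rz":0,"claw":1}
    - {"dx":0,"dy":0,"dz":0,"rx":0,"ry":0,"rz":0,"claw":1}
    - {"dx":0,"dy":0,"dz":0,"rx":0,"ry":0,"rz":0,"claw":1}

```text
time_s: 23.8
ee_pos: [0.5979, -0.1117, 0.066]
eef_rot: [3.141, -0.002, -0.209]
force: [-3.5, 1.9, 16.1]
grip_width: 0.0266
grip_force: 40.0
```

Solid at 16 N. Unload a little, let go and retreat.

step_arm:
  plan:
    - {"dx":0,"dy":0,"dz":-0.003,"rx":0,"ry":0,"rz":0,"claw":1}
    - {"dx":0,"dy":0,"dz":-0.003,"rx":0,"ry":0,"rz":0,"claw":1}
    - {"dx":0,"dy":0,"dz":0,"rx":0,"ry":0,"rz":0,"claw":1}

```text
time_s: 24.1
ee_pos: [0.5978, -0.1117, 0.066]
eef_rot: [3.142, -0.002, -0.21]
force: [-1.2, 0.5, 11.2]
grip_width: 0.0264
grip_force: 40.0
```

step_arm:
  plan:
    - {"dx":0,"dy":0,"dz":0,"rx":0,"ry":0,"rz":0,"claw":0.6}
    - {"dx":0,"dy":0,"dz":0,"rx":0,"ry":0,"rz":0,"claw":0.5}
    - {"dx":0,"dy":0,"dz":0,"rx":0,"ry":0,"rz":0,"claw":0.4}
    - {"dx":0,"dy":0,"dz":0,"rx":0,"ry":0,"rz":0,"claw":0.4}
    - {"dx":0,"dy":0,"dz":-0.2,"rx":0,"ry":0,"rz":0,"claw":0.3}
    - {"dx":0,"dy":0,"dz":-0.4,"rx":0,"ry":0,"rz":0,"claw":0.3}
    - {"dx":0,"dy":0,"dz":-0.4,"rx":0,"ry":0,"rz":0,"claw":0.3}
    - {"dx":0,"dy":0,"dz":-0.15,"rx":0,"ry":0,"rz":0,"claw":0.3}
    - {"dx":0,"dy":0,"dz":0,"rx":0,"ry":0,"rz":0,"claw":0.3}
    - {"dx":0,"dy":0,"dz":0,"rx":0,"ry":0,"rz":0,"claw":0.3}

```text
time_s: 25.1
ee_pos: [0.5968, -0.1114, 0.1786]
eef_rot: [-3.142, 0.002, -0.21]
force: [0.8, 0.4, -1.9]
grip_width: 0.066
grip_force: 0.0
```

```bash
python3 w.py w7 0.038 0.08 0.5975 -0.112 0.03
python3 - <<'E'
from h import *
p=dict(np.load("w.npz"));o=telemetry.get_obs();V,U=np.mgrid[0:480,0:640];W=world(p,U,V,obs=o);r=np.hypot(W[...,0]-.5978,W[...,1]+.112)
m=(W[...,2]>.03)&(r>.017)&(r<.024)
q=W[m];print("roller",len(q),np.median(q[:,2]),np.linalg.lstsq(np.c_[q[:,:2]-[.5978,-.112],np.ones(len(q))],q[:,2],rcond=None)[0])
m=(W[...,2]>.055)&(r<.02);q=W[m];print("nut top",np.percentile(q[:,2],98),((q.min(0)+q.max(0))/2))
save("w7c",cv2.resize(p["img"][170:290,250:410],None,fx=4,fy=4,interpolation=cv2.INTER_CUBIC))
E
```

```text
25.1 [ 0.5968 -0.1114  0.1786] [-3.1415e+00  1.9000e-03 -2.0960e-01] 0.0659551456712452
[[ 0.001 -0.973 -0.231  0.067]
 [ 1.     0.001  0.001  0.   ]
 [-0.001 -0.231  0.973 -0.163]
 [ 0.     0.     0.     1.   ]]
2696 mean [ 0.6008 -0.113   0.0537] mid [ 0.598  -0.1124  0.0546] size [0.0501 0.0496 0.0332] px 321.0 232.0
circ 0.5980021357536316 -0.11240047961473465 0.025250352919101715 zmed 0.04703872835946629
tool dx,dy 0.0013383249235013742 0.0007053427871280963
roller 7797 0.2928318287923843 [ 7.23116345 -1.52776168  0.11750012]
nut top 0.2872887985788893 [ 0.60096673 -0.11225548  0.1717093 ]
```

View pics/w7c.png

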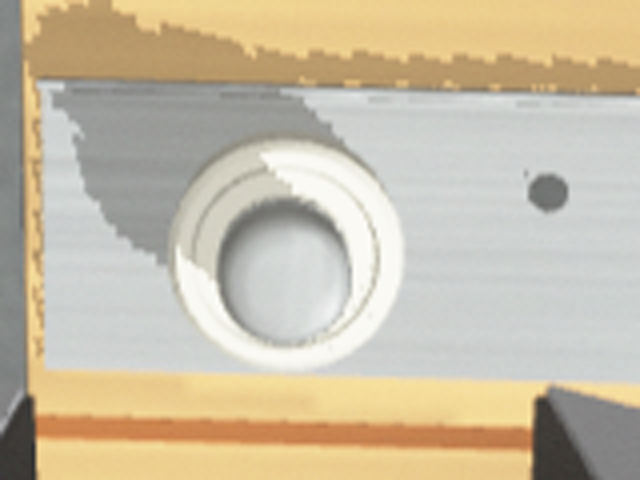

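The nut sits upright and concentric on the roller, with the gripper clear. The roller top went from about 0.049 to about 0.047, so the felt is flat. Handing in.

```bash
python3 -c "
from station import hand_in
print(hand_in())"
```

```text
the job is handed in; nothing more can be done
None
```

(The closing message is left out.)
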